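Function check of a combination padlock

TASK

The padlock in the white-cornered nest has its first numbers dialled already: turn its dial clockwise to the last one, where it clicks into the notch at which the red line on the dial meets the red mark on the case, and with the lock still in the nest pull the shackle all the way out. Then lift the open lock out of the nest and hold it up still for the inspector to take, level with the dial on top and at least 15 cm above the bench, the shackle still drawn out: the program finishes while holding it. Leave the tray with the other padlock, the oil bottle at the left and the notepad where they are.

Things in the scene. Friction and masses are not known exactly. Their poses are not given: they have to be found in the camera images.
- lock: The loose padlock in the nest, about 0.4 kg: laminated steel case 64 (x) x 60 (y) x 24 mm (z), black bumper at +x, shackle at -x. Origin under the case's centre, 14 mm above the bench when seated; z up out of the dial face. The middle 36 mm of both sides (+y, -y) is free down to 8 mm above the bench: the case can be taken from above across y, astride the dial, which stands 21 mm above it.
- lock_center (a point): Centre of the padlock's case, 12 mm above its underside; axes as lock (shackle along -x).
- lock_dial (a joint): Dial angle, rad, positive clockwise from above. 16 notches a turn (a click every 0.393 rad, about 0.04 N m); it rests in a notch when let go. 0: the red line meets the red mark and the shackle is released (within about 0.15 rad; blocked elsewhere). Starts 0.75 to 2.4 rad short of 0 (negative); stops at -2.75 and 0.6.
- dial_grip (a point): On the dial's axis, half-way up its knurled black grip (31 mm diameter, from 8 mm below to 8 mm above this point; under it a skirt of 45 mm diameter covers the case). Turns with the dial: the red line lies along its -x.
- dial_mark (a point): The red line on the dial's skirt, 20 mm from the dial's axis; turns with the dial. The red mark on the case lies on the shackle side (lock's -x) of the dial.
- lock_shackle (a joint): How far the shackle is drawn out of the case, m: 0 shut, 0.018 fully open (stop). It slides along the lock's -x; about 3 N of friction, stays where it is left. Locked unless the dial is at 0.
- shackle_bow (a point): Middle of the shackle's crown: round steel bar of 9 mm diameter, straight for 20 mm along the lock's y here, level, its centre 26 mm above the bench when seated. Moves with the shackle. Shut, it is 40 mm from the case: 35 mm clear between bar and case, 31 mm between the legs. Only the bench is below; the 8 mm plate of the nest begins 25 mm from the bar.
- nest: Fixed holder, 98 x 112 mm: dark steel plate 8 mm thick, white rest (top at 14 mm) and four white corner posts, tops at 32 mm, that hold the lock with 1 mm play all round. Origin on the bench under the lock's centre; axes parallel to the seated lock's.
- parts_tray: Red tray 88 x 130 x 28 mm, loose, to the right, holding another padlock; origin at the centre of its underside. Leave alone.
- checked_lock: Another padlock of the same kind lying dial up in the red tray; origin under the centre of its case. Leave alone.
- oil_bottle: Blue oil bottle with a white spout, 43 x 43 x 126 mm, loose, far left; origin at the centre of its underside. Leave alone.
- notepad: Blue notepad, 105 x 74 x 11 mm, loose, near left; origin at the centre of its underside. Leave alone.

How it is judged:
On the way, in this order (a step that is already met when the one before it is completed fails the run):
1. the dial stands in the notch at the red mark (within 0.15 rad), shackle still shut (value of joint lock_dial between -0.15 and 0.15 rad and value of joint lock_shackle below 0.005 m), for 0.2 s.
2. the shackle is drawn out by 14 mm or more while the lock is seated in the nest (value of joint lock_shackle above 0.014 m and z of lock in the frame of nest below 0.024 m and horizontal distance between lock and nest below 0.012 m), for 0.2 s.
At the end, for the whole second after the job is handed in: The fingers hold the lock (contact force over 2 N) with its centre more than 150 mm above the bench, its dial face up and level within 0.3 rad, the shackle drawn out by more than 14 mm of its 18 mm, the lock still (under 0.04 m/s) and touching the nest no more (height (world z) of lock_center above 0.15 m and angle between lock_center's own z axis and vertical below 0.3 rad and value of joint lock_shackle above 0.014 m and contact force between the fingers and lock above 2 N and linear speed of lock below 0.04 m/s and contact force between lock and nest below 0.1 N); the arm keeps its last pose, push and grip.
It fails at once if the red tray is pushed more than 30 mm (distance of parts_tray from where it was at the start of the episode above 0.03 m).
It fails at once if the padlock in the tray is moved more than 30 mm (distance of checked_lock from where it was at the start of the episode above 0.03 m).
It fails at once if the oil bottle is pushed more than 30 mm or tipped (distance of oil_bottle from where it was at the start of the episode above 0.03 m or angle between oil_bottle's own z axis and vertical above 0.5 rad).
It fails at once if the notepad is pushed more than 30 mm (distance of notepad from where it was at the start of the episode above 0.03 m).
It also fails if it takes over 61 s, if anything falls off the work surface, if the arm or the gripper's body presses on something with over 40 N, if the wrist force passes 120 N, or if a joint passes its speed limit or range.

ROBOT

A 6-joint arm with a two-finger parallel gripper is mounted at the origin on a cart in front of the work surface, level with it; the furniture and walls round the work are solid. World frame = base frame: x ahead of the robot, y to its left, z up, the work surface at z = 0. Lengths are in m, angles in rad, forces in N, time in s.
With the tool pointing down it reaches from about 0.275 to 0.85 m from the base axis. Payload 19 kg.
Tool frame: the origin (TCP) lies at the very end of the fingers, on their centre line; the grasp point (between the pads) lies 19 mm behind it (r.tcp_to_grasp is the distance from the TCP to the grasp point, in m); z points along the fingers, y is the line along which they close (so a half turn about z gives the same grasp; the last joint's range is limited). The gripper opens to 85 mm and grips with 20 to 120 N. Pads are 22 mm wide; open, the fingers measure 114 mm over their backs; the gripper's body (76 mm by 85 mm) begins 54 mm behind the grasp point. The pads swing forward as they close: fully open they stand 13 mm farther back than shut.
Start: joints at [-1.276, 0.15, 1.437, -0, 1.554, -0.134], TCP at [0.239, -0.523, 0.231] pointing down, gripper open.
Joint ranges: [-2.8, 2.8], [-0.68, 2.1], [0.12, 2.68], [-1.39, 4.53], [0.16, 2.79], [-2.81, 2.81]. Speed limits (rad/s): [1.89, 1.89, 2.22, 3.01, 3.01, 3.01].

INTERFACE

Orientations are given as a unit quaternion [x, y, z, w].
In Python, from plant import r gives the robot as it stands. The module is installed in compiled form; this text tells all that it offers.
- The arm moves only by the tool play_rows, never from a script. Its argument "moves" is a list that holds one entry, the list of rows, each a list of 7 numbers: the closure in counts, from 0 (fully open) to 255 (shut), then the shift along the tool's x, y, z scaled (see below), then the turn, a rotation vector about the tool's x, y, z scaled (see below). In form: [[[jaw, dx, dy, dz, rx, ry, rz], ...]]. A call has 1 to 8 rows; each row is the pose to reach, as a shift and turn from the pose commanded when the call began, along the tool's axes at that moment, turning the shorter way round; what a row does not reach only later rows make up. The controller multiplies each number of a shift by 0.5 m and each number of a turn by pi rad. A row lasts 1/10 s, in which the tool goes at most 50 mm and 8.59 degrees, less where a joint would pass 70% of its speed; a pose out of reach is approached as far as the arm can. A call with a number of a shift or a turn outside -1 to 1 is refused whole. A call with a gripper value outside its range is refused whole. The fingers move at their own pace and stop on an object; the grip force is fixed at half the most. Time passes only in rows, so rows that repeat a pose let the fingers close. It gives the time, the measured TCP pose, the force, the opening and the grip force at its end, in the units of the state.
- r.state(): the state, without advancing time (a new reading comes with each control period).
- r.camera(name): name is "side" or "top"; returns a dict with "pixels" (400x640x3 uint8, red, green, blue), "range_z" (400x640 float32, m along the optical axis (not along the pixel's ray), 0 where there is no reading), "K" (3x3 intrinsics, pixels), "xyz" and "attitude" of the camera in the world. Camera axes: x right, y up, looking along -z (the intrinsics and any distortion apply to the point x, -y, -z); pixel columns grow to the right and rows downward; lengths in m; the calibration is good to about 2 mm. A picture is of the moment at which its call begins.
- r.finish_job(): hands the job in; it is judged then, once.
The state is a dict: "t": time; "qpos": joint angles; "joint_velocities": joint speeds; "joint_torque": joint torques, N m; "ee_pos": TCP position; "tcp_rot": TCP orientation; "wrist_force": force on the tool from outside, world axes, zero at the start; "ft_torque": the same for the moment, N m; "finger_gap": finger opening in m; "grip_force": force on a finger pad.
Only numpy, scipy, OpenCV 4.12 (cv2) and the standard library are available. Lean on these libraries where they do the work, as an engineer would, in place of code of your own. Each camera call takes 0.05 s, during which the arm holds its last target. There are 200 camera calls.

## Working session

There is one attempt and no reset: what is moved stays moved. The work goes in short steps, Python scripts to look and compute and a tool call to move; the robot and the scene stay as the last step left them, time stands still between calls to the robot, and variables do not carry over. Pictures are saved under pics/ and viewed, at most 10 in all, crops included, and the job is handed in when it is done.

Besides the shell and the picture viewer there is one more tool, called after "Emit:" as name([rows], argument=value, ...), one row to a line, values as JSON. play_rows: Moves the arm, as the interface text tells. Its arguments: {"type":"object","properties":{"moves":{"type":"array"}},"required":["moves"]}

```bash
mkdir -p pics
cat > h.py <<'E'
import numpy as np, cv2
from plant import r
from scipy.spatial.transform import Rotation as R
def world(c,u,v,z=None):
    K=c["K"]; d=np.array([(u-K[0,2])/K[0,0],-(v-K[1,2])/K[1,1],-1.])
    A=np.array(c["attitude"]); M=A if A.shape==(3,3) else R.from_quat(A).as_matrix()
    p=np.array(c["xyz"]); w=M@d
    s=c["range_z"][int(v),int(u)] if z is None else (z-p[2])/w[2]
    return p+s*w
def save(c,name,box=None,s=1):
    im=c["pixels"][:,:,::-1]
    if box: x0,y0,x1,y1=box; im=im[y0:y1,x0:x1]
    cv2.imwrite("pics/"+name,cv2.resize(im,None,fx=s,fy=s,interpolation=cv2.INTER_CUBIC))
def togo(p,yaw_dir=None):
    s=r.state(); T=R.from_quat(s["tcp_rot"]); return T.inv().apply(np.array(p)-s["ee_pos"])/0.5
E
python3 - <<'E'
from h import *
import pickle
for n in("top","side"):
    c=r.camera(n); save(c,n+"0.png"); pickle.dump(c,open(n+"0.pkl","wb")); print(n,c["xyz"],c["attitude"],c["K"])
print(r.state(),r.tcp_to_grasp)
E
```

```text
top [ 0.49723603 -0.00537647  1.0458837 ] [-0.04331109  0.01580437  0.709147   -0.70355164] [[383.97505637   0.         315.3559607 ]
 [  0.         383.97505637 205.42588536]
 [  0.           0.           1.        ]]
side [0.22895577 0.84585272 0.8313103 ] [-0.08625271  0.40289292  0.89280007 -0.18205989] [[430.53669772   0.         311.12445205]
 [  0.         430.53669772 203.2479789 ]
 [  0.           0.           1.        ]]
{'t': 0.1, 'qpos': array([-1.27599215e+00,  1.50921200e-01,  1.43794703e+00,  3.64795238e-05,
        1.55376702e+00, -1.34003690e-01]), 'joint_velocities': array([ 0.00045482, -0.00043101, -0.00274416,  0.00079751,  0.00043892,
        0.00192783]), 'joint_torque': array([ 5.22445596e-03, -7.14381480e+01, -5.71795821e+01, -7.19049012e-05,
        7.16917013e-03, -1.10228524e-05]), 'ee_pos': array([ 0.23900768, -0.52274513,  0.23075418]), 'tcp_rot': array([ 9.77103325e-01,  2.12764707e-01, -2.36893941e-05, -5.21079795e-04]), 'wrist_force': array([ 0.13361019, -0.12369465,  0.17813583]), 'ft_torque': array([0.04887952, 0.03599423, 0.02740613]), 'grip_force': 0.0, 'finger_gap': 0.0850004679415105} 0.0187
```

View pics/top0.png

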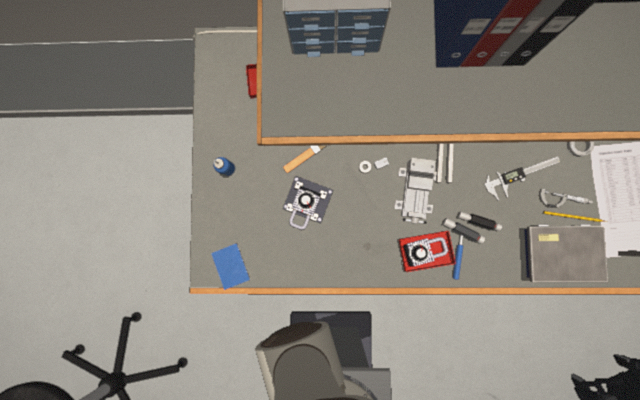

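View pics/side0.png

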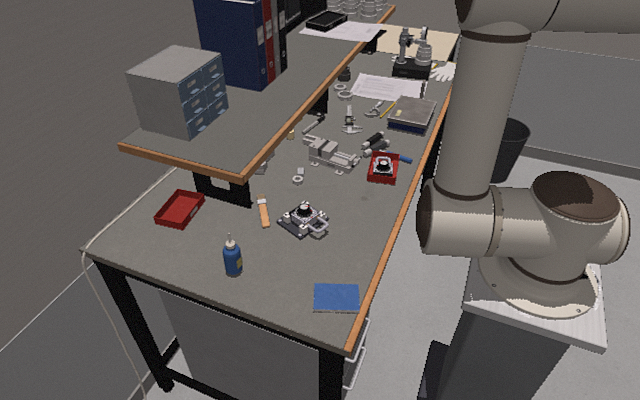

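The nest sits at about (306,202) in the top view with the shackle pointing image-down-left. The tray is at about (427,251), the bottle at (223,166) and the notepad at (231,266), and a shelf lies ahead of the nest.

Run:
```python
from h import *
import pickle
c=pickle.load(open("top0.pkl","rb")); d=pickle.load(open("side0.pkl","rb"))
a=cv2.resize(c["pixels"][165:240,270:345,::-1],(600,600),interpolation=cv2.INTER_CUBIC); cv2.imwrite("pics/topc.png",a)
save(d,"sidec.png",(265,185,345,245),8)
for n,u,v in(("shelf edge",300,136),("bench",350,240),("dial",306,201),("bow",294,227)): print(n,world(c,u,v))
```

```text
shelf edge [0.7265154  0.06127058 0.19582794]
bench [ 0.49035742 -0.05808451  0.00061035]
dial [0.5916963  0.05683211 0.06086012]
bow [0.52656135 0.09364414 0.00139924]
```

View pics/topc.png

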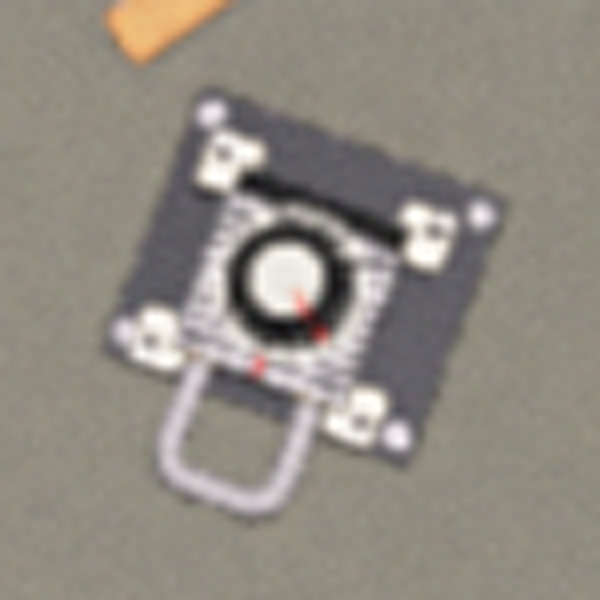

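View pics/sidec.png

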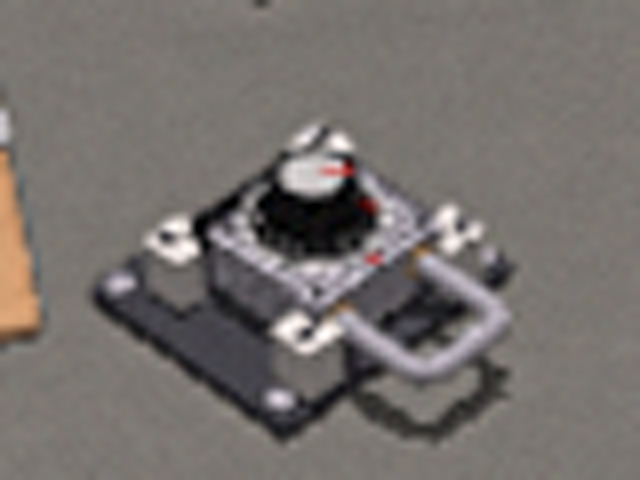

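In the enlarged top crop the plate studs are at (210,112), (482,213), (398,436) and (125,335). The dial cap is at (288,277), the dial's red line at (320,336), the case mark at (260,366), and the bow middle at about (232,503).

Run:
```python
from h import *
import pickle
c=pickle.load(open("top0.pkl","rb"))
f=lambda u,v,z: world(c,270+(u+.5)/8-.5,165+(v+.5)/8-.5,z)
S=np.array([f(u,v,.009) for u,v in((210,112),(482,213),(398,436),(125,335))])
cen=S.mean(0); print("studs",S.round(4),cen)
dx=(S[0]+S[1]-S[2]-S[3])[:2]; dy=(S[0]+S[3]-S[1]-S[2])[:2]
print("sizes",np.linalg.norm(dx)/2,np.linalg.norm(dy)/2,"yaw",np.arctan2(dx[1],dx[0]),np.arctan2(-dy[0],dy[1]))
yaw=np.arctan2(dx[1],dx[0]); 
dial=f(288,277,.059); print("dial",dial)
bow=f(232,503,.0305); print("bow",bow, "dist",np.linalg.norm((bow-cen)[:2]),np.arctan2(*(cen-bow)[[1,0]]))
for g in(.0405,.043):
  m=f(320,336,g)-dial; print("mark",np.linalg.norm(m[:2]),"rel angle",np.arctan2(-m[1],-m[0])-yaw)
cm=f(260,366,.038)-dial; print("case mark",np.linalg.norm(cm[:2]),np.arctan2(-cm[1],-cm[0])-yaw)
# depth mask centroid of dial
import itertools
P=np.array([world(c,u,v) for u in range(285,330) for v in range(180,230)])
for lo,hi in((.052,.07),(.034,.041)):
  q=P[(P[:,2]>lo)&(P[:,2]<hi)]; print(len(q),q.mean(0),q.max(0),q.min(0))
s=r.state(); print(R.from_quat(s["tcp_rot"]).as_matrix().round(4))
```

```text
studs [[ 0.6586  0.0877  0.009 ]
 [ 0.6228 -0.0048  0.009 ]
 [ 0.5473  0.0243  0.009 ]
 [ 0.5824  0.1169  0.009 ]] [0.60275032 0.05602135 0.009     ]
sizes 0.08123793622943759 0.09911782927772277 yaw -0.3663679397314325 -0.36560632429123663
dial [0.59659641 0.05806342 0.059     ]
bow [0.52449825 0.07877241 0.0305    ] dist 0.08149232035356152 -0.2829404936137699
mark 0.02001497498743078 rel angle 0.8479078705462206
mark 0.02025725724283965 rel angle 0.8491608539924378
case mark 0.029299612845087367 -0.008106508335013973
109 [0.59529571 0.05803552 0.05926816] [0.61040306 0.07286278 0.06423356] [0.58135758 0.04396196 0.05407994]
333 [0.59444655 0.0576331  0.03794515] [0.64520419 0.10893872 0.04099219] [0.52549361 0.00795097 0.03403289]
[[ 9.095e-01  4.158e-01 -3.000e-04]
 [ 4.158e-01 -9.095e-01  1.000e-03]
 [ 2.000e-04 -1.000e-03 -1.000e+00]]
```

Run:
```python
from h import *
import pickle
d=pickle.load(open("side0.pkl","rb"))
f=lambda u,v,z: world(d,265+(u+.5)/8-.5,185+(v+.5)/8-.5,z)
print("dial",f(312,174,.059)); print("bow",f(470,340,.0265),f(487,353,.026))
print("studs",np.mean([f(u,v,.009) for u,v in((120,283),(282,400),(490,256))],0),[f(u,v,.009).round(4) for u,v in((120,283),(282,400),(490,256))])
print(togo([.597,.0575,.13]))
```

```text
dial [0.5944456  0.06073163 0.059     ]
bow [0.52759177 0.08314159 0.0265    ] [0.52027948 0.08617535 0.026     ]
studs [0.59364898 0.07665751 0.009     ] [array([0.6564, 0.0875, 0.009 ]), array([0.5812, 0.1174, 0.009 ]), array([0.5433, 0.0251, 0.009 ])]
[ 1.1336416  -0.75751783  0.20248636]
```

Emit:
play_rows([
  [[0,0.8,-0.538,0.13,0,0,0],[0,0.8,-0.538,0.13,0,0,0],[0,0.8,-0.538,0.13,0,0,0],[0,0.8,-0.538,0.13,0,0,0],[0,0.8,-0.538,0.13,0,0,0],[0,0.8,-0.538,0.13,0,0,0],[0,0.8,-0.538,0.13,0,0,0],[0,0.8,-0.538,0.13,0,0,0]],
])

```text
t: 0.9
ee_pos: [0.4468, -0.183, 0.1776]
tcp_rot: [0.977, 0.213, 0.0, 0.0]
wrist_force: [0.8, -0.5, -0.0]
finger_gap: 0.0854
grip_force: 0.0
```

Run:
```python
from h import *
print(togo([.5957,.0588,.13]))
```

```text
[ 0.4719501  -0.31606526  0.09515313]
```

Emit:
play_rows([
  [[0,0.472,-0.316,0.095,0,0,0],[0,0.472,-0.316,0.095,0,0,0],[0,0.472,-0.316,0.095,0,0,0],[0,0.472,-0.316,0.095,0,0,0],[0,0.472,-0.316,0.095,0,0,0],[0,0.472,-0.316,0.095,0,0,0],[0,0.472,-0.316,0.095,0,0,0],[0,0.472,-0.316,0.095,0,0,0]],
])

```text
t: 1.7
ee_pos: [0.5949, 0.0575, 0.1296]
tcp_rot: [0.977, 0.214, -0.001, -0.0]
wrist_force: [-0.1, 0.3, -0.6]
finger_gap: 0.0855
grip_force: 0.0
```

Run:
```python
from h import *
print(togo([.5957,.0588,.045]),r.state()["qpos"])
```

```text
[ 0.00272138 -0.0016781   0.16918349] [-3.25069560e-02  2.51241127e-01  1.52541798e+00 -7.13297171e-05
  1.36643924e+00  1.10791466e+00]
```

Emit:
play_rows([
  [[0,0.001,-0.001,0.085,0,0,0],[0,0.001,-0.001,0.168,0,0,0],[0,0.001,-0.001,0.168,0,0,0],[100,0.001,-0.001,0.168,0,0,0],[100,0.001,-0.001,0.168,0,0,0],[100,0.001,-0.001,0.168,0,0,0],[100,0.001,-0.001,0.168,0,0,0]],
])

```text
t: 2.4
ee_pos: [0.596, 0.0574, 0.0478]
tcp_rot: [0.977, 0.213, 0.001, 0.0]
wrist_force: [-0.2, -0.9, 0.5]
finger_gap: 0.0518
grip_force: 0.0
```

Emit:
play_rows([
  [[100,0.001,-0.002,0.003,0,0,0],[255,0.001,-0.002,0.003,0,0,0],[255,0.001,-0.002,0.003,0,0,0],[255,0.001,-0.002,0.003,0,0,0],[255,0.001,-0.002,0.003,0,0,0],[255,0.001,-0.002,0.003,0,0,0]],
])

```text
t: 3.0
ee_pos: [0.5955, 0.0586, 0.0452]
tcp_rot: [0.977, 0.213, 0.0, 0.0]
wrist_force: [-1.4, -0.5, 6.2]
finger_gap: 0.0285
grip_force: 59.1
```

Run:
```python
from h import *
s=r.state();print(s["wrist_force"],s["ft_torque"],s["grip_force"],s["finger_gap"],s["ee_pos"])
for n,b in(("top",(260,150,350,240)),("side",(255,150,355,250))):
  save(r.camera(n),n+"1.png",b,4)
a=cv2.imread("pics/top1.png");b=cv2.imread("pics/side1.png");cv2.imwrite("pics/b1.png",np.hstack([a,cv2.resize(b,(360,360))]))
```

```text
[-1.35854662 -0.46191541  6.23700277] [-0.03128101  0.44292326 -0.00263283] 59.06114995479584 0.028461303156489336 [0.59550313 0.05864382 0.04520918]
```

View pics/b1.png

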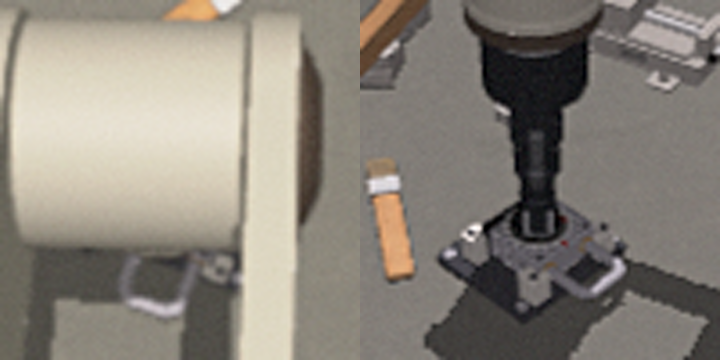

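The fingers hold the dial (59 N), and the side view shows them astride it with the lock still seated. Turning clockwise 45° (two notches).

Emit:
play_rows([
  [[255,0,0,0,0,0,0.045],[255,0,0,0,0,0,0.09],[255,0,0,0,0,0,0.135],[255,0,0,0,0,0,0.18],[255,0,0,0,0,0,0.225],[255,0,0,0,0,0,0.25],[255,0,0,0,0,0,0.25],[255,0,0,0,0,0,0.25]],
])

```text
t: 3.9
ee_pos: [0.5955, 0.0591, 0.0452]
tcp_rot: [0.984, -0.177, 0.0, -0.0]
wrist_force: [-1.9, 3.8, 5.5]
finger_gap: 0.0284
grip_force: 59.3
```

Emit:
play_rows([
  [[0,0,0,0,0,0,0],[0,0,0,0,0,0,0],[0,0,0,0,0,0,0],[0,0,0,0,0,0,0],[0,0,0,-0.1,0,0,0],[0,0,0,-0.2,0,0,0],[0,0,0,-0.2,0,0,0]],
])

```text
t: 4.6
ee_pos: [0.598, 0.0586, 0.1519]
tcp_rot: [0.984, -0.177, 0.005, -0.001]
wrist_force: [0.7, -0.4, -1.2]
finger_gap: 0.0854
grip_force: 0.0
```

Run:
```python
from h import *
s=r.state();print(s["ee_pos"],R.from_quat(s["tcp_rot"]).as_matrix()[:,0],s["qpos"])
save(r.camera("side"),"side2.png",(265,185,345,245),8)
```

```text
[0.59798261 0.0585924  0.15191222] [ 0.93707523 -0.34900878  0.00910411] [-3.05434702e-02  2.35393030e-01  1.49841928e+00  8.40265782e-05
  1.39814204e+00  1.89675301e+00]
```

View pics/side2.png

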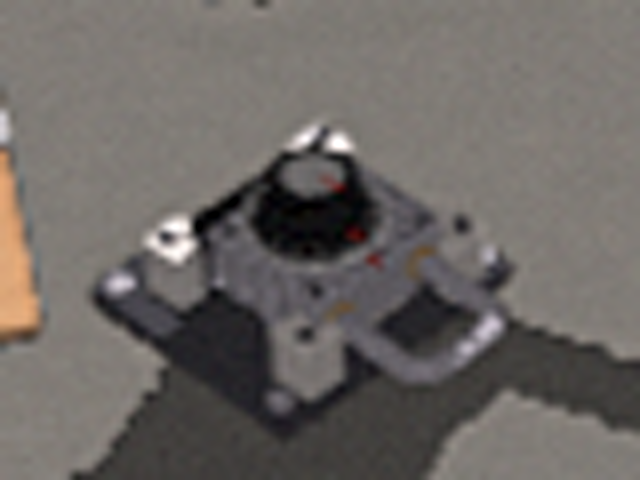

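The dial's red line is now at (357,235) in the crop and the case mark at (374,260). I'll check the angle.

Run:
```python
from h import *
import pickle
d=pickle.load(open("side0.pkl","rb"))
f=lambda u,v,z: world(d,265+(u+.5)/8-.5,185+(v+.5)/8-.5,z)
c=f(313,178,.059)
for n,u,v,z in(("before",370,205,.0425),("now",357,235,.0425),("case",374,260,.038),("line top",335,187,.059)):
  m=f(u,v,z)-c; print(n,np.linalg.norm(m[:2]),np.arctan2(-m[1],-m[0])+.366)
# bow targets: lock yaw -0.366
```

```text
before 0.019568636608385467 1.0036937051987143
now 0.018042631680718593 0.15004676910903972
case 0.02722819825175977 0.04590307625380369
line top 0.00873995901176665 0.21895294040228086
```

Emit:
play_rows([
  [[120,-0.06,0,0,0,0,-0.045],[120,-0.12,0,0,0,0,-0.09],[120,-0.149,0,0,0,0,-0.135],[120,-0.149,0,0,0,0,-0.18],[120,-0.149,0,0,0,0,-0.225],[120,-0.149,0,0,0,0,-0.27],[120,-0.149,0,0,0,0,-0.315],[120,-0.149,0,0,0,0,-0.36]],
])

```text
t: 5.45
ee_pos: [0.5252, 0.0846, 0.1438]
tcp_rot: [0.925, 0.38, -0.001, -0.0]
wrist_force: [-0.8, -0.3, 0.1]
finger_gap: 0.0454
grip_force: 0.0
```

Emit:
play_rows([
  [[120,0,0,0,0,0,-0.045],[120,0,0,0,0,0,-0.09],[120,0,0,0,0,0,-0.135],[120,0,0,0,0,0,-0.14],[120,0,0,0,0,0,-0.14]],
])

```text
t: 5.95
ee_pos: [0.5254, 0.0846, 0.1442]
tcp_rot: [0.822, 0.569, -0.0, -0.0]
wrist_force: [-0.7, -0.4, -0.0]
finger_gap: 0.045
grip_force: 0.0
```

Run:
```python
from h import *
s=r.state();M=R.from_quat(s["tcp_rot"]).as_matrix();print(s["ee_pos"],M.round(3),np.arctan2(M[1,0],M[0,0]),s["qpos"],s["finger_gap"])
print(togo([.528,.0845,.014]))
```

```text
[0.5253876  0.08462038 0.14423994] [[ 0.352  0.936 -0.001]
 [ 0.936 -0.352  0.   ]
 [-0.    -0.001 -1.   ]] 1.2107951978816338 [1.48170370e-02 1.08158545e-01 1.66336598e+00 8.44385721e-05
 1.37108628e+00 3.74801517e-01] 0.045026412737639805
[0.00169227 0.00522937 0.2604744 ]
```

Emit:
play_rows([
  [[150,0.002,0.005,0.06,0,0,0],[150,0.002,0.005,0.12,0,0,0],[150,0.002,0.005,0.18,0,0,0],[150,0.002,0.005,0.19,0,0,0],[150,0.002,0.005,0.19,0,0,0]],
])

```text
t: 6.45
ee_pos: [0.528, 0.0847, 0.0496]
tcp_rot: [0.822, 0.57, -0.001, -0.0]
wrist_force: [-0.3, -0.2, 0.8]
finger_gap: 0.0356
grip_force: 0.0
```

Run:
```python
from h import *
print(togo([.528,.0845,.014]))
for n,b in(("top",(260,165,350,255)),("side",(265,165,345,245))):
  save(r.camera(n),n+"3.png",b,1)
a=cv2.imread("pics/top3.png");b=cv2.imread("pics/side3.png");z=lambda i:cv2.resize(i,(400,400),interpolation=cv2.INTER_CUBIC)
cv2.imwrite("pics/b3.png",np.hstack([z(a),z(b)]))
```

```text
[-0.00036488  0.00024823  0.07119771]
```

View pics/b3.png

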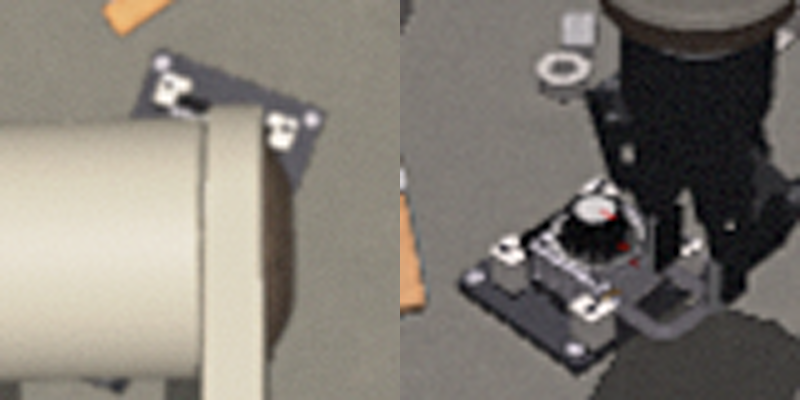

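The fingers straddle the crown bar from above and the dial line still points at the mark. Descending gently.

Emit:
play_rows([
  [[150,0,0,0.02,0,0,0],[150,0,0,0.04,0,0,0],[150,0,0,0.06,0,0,0],[150,0,0,0.071,0,0,0],[150,0,0,0.071,0,0,0]],
])

```text
t: 7.05
ee_pos: [0.5278, 0.0847, 0.0133]
tcp_rot: [0.821, 0.57, -0.001, -0.001]
wrist_force: [0.2, -0.1, -0.0]
finger_gap: 0.0351
grip_force: 0.0
```

Emit:
play_rows([
  [[200,0,0,0,0,0,0],[255,0,0,0,0,0,0],[255,0,0,0,0,0,0],[255,0,0,0,0,0,0],[255,0,0,0,0,0,0]],
])

```text
t: 7.55
ee_pos: [0.5286, 0.0846, 0.0147]
tcp_rot: [0.821, 0.57, 0.0, 0.0]
wrist_force: [1.1, -2.2, 1.9]
finger_gap: 0.0069
grip_force: 58.2
```

Emit:
play_rows([
  [[255,0,-0.006,0,0,0,0],[255,0,-0.012,0,0,0,0],[255,0,-0.018,0,0,0,0],[255,0,-0.024,0,0,0,0],[255,0,-0.024,0,0,0,0]],
])

```text
t: 8.05
ee_pos: [0.5166, 0.0892, 0.0144]
tcp_rot: [0.821, 0.571, -0.0, -0.0]
wrist_force: [-1.8, 2.1, 3.4]
finger_gap: 0.0069
grip_force: 58.4
```

Emit:
play_rows([
  [[255,0,-0.004,0,0,0,0],[255,0,-0.007,0,0,0,0],[255,0,-0.01,0,0,0,0],[255,0,-0.01,0,0,0,0],[255,0,-0.01,0,0,0,0]],
])

```text
t: 8.55
ee_pos: [0.5122, 0.0907, 0.0143]
tcp_rot: [0.821, 0.57, -0.0, -0.0]
wrist_force: [0.9, 1.1, 1.6]
finger_gap: 0.0068
grip_force: 58.3
```

Emit:
play_rows([
  [[255,0,-0.001,0,0,0,0],[255,0,-0.002,0,0,0,0],[255,0,-0.003,0,0,0,0],[255,0,-0.003,0,0,0,0],[255,0,-0.003,0,0,0,0]],
])

```text
t: 9.05
ee_pos: [0.5116, 0.091, 0.0146]
tcp_rot: [0.821, 0.57, 0.001, 0.0]
wrist_force: [6.1, -0.8, 0.6]
finger_gap: 0.0068
grip_force: 58.1
```

The force rises after 18 mm of travel, which matches the stop. I'll release and rise.

Emit:
play_rows([
  [[150,0,0,0,0,0,0],[150,0,0,0,0,0,0],[150,0,0,0,0,0,0],[150,0,0,0,0,0,0],[150,0,0,-0.05,0,0,0],[150,0,0,-0.15,0,0,0],[150,0,0,-0.25,0,0,0],[0,0,0,-0.25,0,0,0]],
])

```text
t: 9.85
ee_pos: [0.5134, 0.0913, 0.1459]
tcp_rot: [0.821, 0.571, 0.004, 0.002]
wrist_force: [-0.5, 0.0, -1.3]
finger_gap: 0.0485
grip_force: 0.0
```

Run:
```python
from h import *
s=r.state();print(s["ee_pos"],s["wrist_force"],s["finger_gap"])
save(r.camera("side"),"side4.png",(265,185,345,245),8)
print(togo([.5957,.0588,.14]))
```

```text
[0.51344585 0.09133757 0.14591954] [-0.46893205  0.00759832 -1.32748054] 0.04847023791904124
[-0.00265761  0.17876954  0.0061985 ]
```

View pics/side4.png

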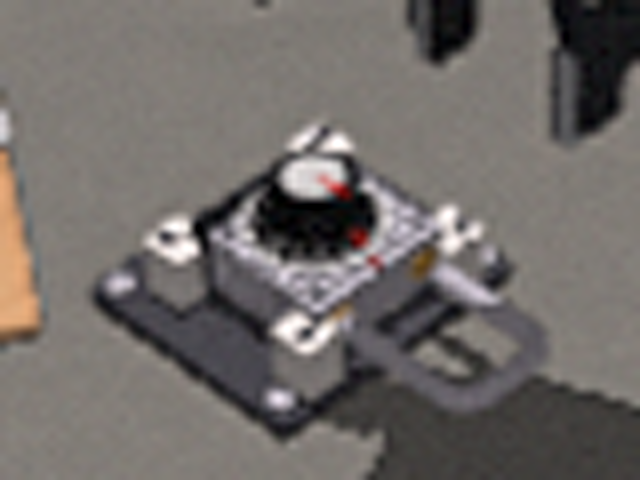

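The shackle crown has moved out to about (490,390), the lock is still seated and the dial is aligned. Next I'll turn back and go over the case.

Emit:
play_rows([
  [[0,0,0.07,0,0,0,0.045],[0,0,0.14,0,0,0,0.09],[0,-0.002,0.179,0,0,0,0.135],[0,-0.002,0.179,0,0,0,0.18],[0,-0.002,0.179,0,0,0,0.225],[0,-0.002,0.179,0,0,0,0.27],[0,-0.002,0.179,0,0,0,0.315],[0,-0.002,0.179,0,0,0,0.36]],
])

```text
t: 10.7
ee_pos: [0.594, 0.059, 0.1381]
tcp_rot: [0.999, 0.039, -0.001, -0.0]
wrist_force: [0.0, 0.0, 0.0]
finger_gap: 0.0852
grip_force: 0.0
```

Emit:
play_rows([
  [[0,0,0,0,0,0,0.045],[0,0,0,0,0,0,0.09],[0,0,0,0,0,0,0.135],[0,0,0,0,0,0,0.142],[0,0,0,0,0,0,0.142]],
])

```text
t: 11.2
ee_pos: [0.5942, 0.059, 0.1386]
tcp_rot: [0.984, -0.179, -0.001, 0.0]
wrist_force: [1.4, -0.7, -0.2]
finger_gap: 0.0854
grip_force: 0.0
```

Run:
```python
from h import *
s=r.state();M=R.from_quat(s["tcp_rot"]).as_matrix();print(s["ee_pos"],M.round(3),np.arctan2(M[1,0],M[0,0]),s["finger_gap"])
print(togo([.5957,.0588,.05]))
```

```text
[0.59420442 0.05901105 0.13861198] [[ 0.936 -0.352 -0.001]
 [-0.352 -0.936  0.   ]
 [-0.001  0.    -1.   ]] -0.35990543942096354 0.08537106013045193
[ 0.00315373 -0.00070893  0.17722022]
```

Emit:
play_rows([
  [[0,0.003,-0.001,0.08,0,0,0.002],[0,0.003,-0.001,0.15,0,0,0.002],[0,0.003,-0.001,0.19,0,0,0.002],[0,0.003,-0.001,0.22,0,0,0.002],[0,0.003,-0.001,0.24,0,0,0.002],[0,0.003,-0.001,0.252,0,0,0.002],[0,0.003,-0.001,0.252,0,0,0.002]],
])

```text
t: 11.9
ee_pos: [0.5961, 0.059, 0.0132]
tcp_rot: [0.983, -0.183, -0.0, -0.0]
wrist_force: [0.3, 0.2, -0.4]
finger_gap: 0.0853
grip_force: 0.0
```

Emit:
play_rows([
  [[60,0,0,0,0,0,0],[150,0,0,0,0,0,0],[255,0,0,0,0,0,0],[255,0,0,0,0,0,0],[255,0,0,0,0,0,0],[255,0,0,0,0,0,0]],
])

```text
t: 12.5
ee_pos: [0.5967, 0.0589, 0.0147]
tcp_rot: [0.983, -0.183, 0.001, -0.0]
wrist_force: [-0.2, 0.1, 6.4]
finger_gap: 0.0588
grip_force: 65.8
```

Gripped at a 59 mm gap, which fits the 60 mm case. Lifting straight up.

Emit:
play_rows([
  [[255,0,0,-0.02,0,0,0],[255,0,0,-0.04,0,0,0],[255,0,0,-0.07,0,0,0],[255,0,0,-0.1,0,0,0],[255,0,0,-0.13,0,0,0],[255,0,0,-0.16,0,0,0],[255,0,0,-0.16,0,0,0]],
])

```text
t: 13.2
ee_pos: [0.5972, 0.0589, 0.0961]
tcp_rot: [0.983, -0.183, 0.002, -0.0]
wrist_force: [-0.3, -0.7, -4.2]
finger_gap: 0.0587
grip_force: 68.0
```

Emit:
play_rows([
  [[255,-0.04,0,-0.04,0,0,0],[255,-0.08,0,-0.08,0,0,0],[255,-0.12,0,-0.12,0,0,0],[255,-0.15,0,-0.16,0,0,0],[255,-0.16,0,-0.19,0,0,0],[255,-0.16,0,-0.2,0,0,0],[255,-0.16,0,-0.2,0,0,0],[255,-0.16,0,-0.2,0,0,0]],
])

```text
t: 14.0
ee_pos: [0.5217, 0.0875, 0.1922]
tcp_rot: [0.983, -0.184, -0.001, 0.0]
wrist_force: [-0.2, -0.1, -4.8]
finger_gap: 0.0588
grip_force: 68.0
```

Emit:
play_rows([
  [[255,0,0,0,0,0,0],[255,0,0,0,0,0,0],[255,0,0,0,0,0,0],[255,0,0,0,0,0,0]],
])

```text
t: 14.4
ee_pos: [0.5215, 0.0878, 0.1931]
tcp_rot: [0.983, -0.184, -0.0, -0.0]
wrist_force: [-0.4, -0.2, -3.9]
finger_gap: 0.0585
grip_force: 68.0
```

Run:
```python
from h import *
s=r.state();print(s["ee_pos"],s["wrist_force"],s["finger_gap"],s["grip_force"],abs(s["joint_velocities"]).max())
save(r.camera("side"),"side5.png",(230,80,390,240),3.7)
```

```text
[0.5215098  0.08775324 0.19312134] [-0.39644883 -0.21095547 -3.92482216] 0.05850332392309839 67.99599766731262 0.0039723883267007
```

View pics/side5.png

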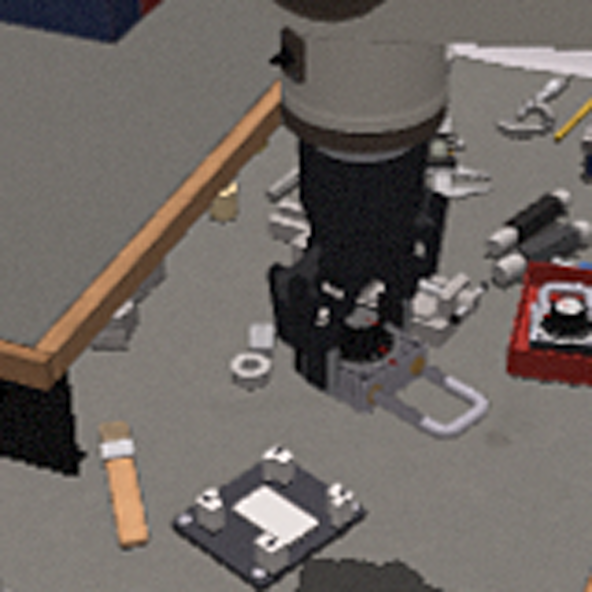

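The lock hangs level in the fingers, dial up, around (380,360). The shackle is drawn out, with the crown at (470,415), and the nest is empty. The case centre is at about 0.20 m, and the weight reads about 4 N.

```bash
python3 -c "
from plant import r
print(r.finish_job())"
```

```text
the job is handed in; nothing more can be done
None
```

The job is handed in, with no verdict returned: the dial was turned to the red mark, the shackle drawn out about 18 mm in the nest, and the open lock is held level and still about 0.20 m above the bench.

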